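Hold the index pin back on the mould-insert tray

ROBOT

A 6-joint arm with a two-finger parallel gripper is mounted at the origin on a cart in front of the work surface, level with it; the furniture and walls round the work are solid. World frame = base frame: x ahead of the robot, y to its left, z up, the work surface at z = 0. Lengths are in m, angles in degrees, forces in N, time in s.
With the tool pointing down it reaches from about 0.275 to 0.825 m from the base axis. Payload 4.9 kg.
Tool frame: the origin (TCP) lies midway between the tips of the shut fingers; the grasp point (between the pads) lies 19 mm behind it; z points along the fingers, y is the line along which they close (so a half turn about z gives the same grasp; the last joint's range is limited). The gripper opens to 85 mm and grips with 20 to 120 N. Pads are 22 mm wide; open, the fingers measure 114 mm over their backs; the gripper's body (76 mm by 85 mm) begins 54 mm behind the grasp point. The pads swing forward as they close: fully open they stand 13 mm farther back than shut.
Start: joints at [-83.663, 18.69, -11.035, 60.275, 0, 82.311], TCP at [0.133, -0.534, 0.231] pointing down, gripper open.
Joint ranges: [-152.03, 152.03], [-55.5, 102.48], [-74.3, 77.21], [-110.64, 120.58], [-84.22, 78.4], [-180, 180]. Speed limits (degrees/s): [147.25, 147.25, 180, 180, 180, 180].

INTERFACE

Orientations are given as a 3x3 rotation matrix whose columns are the frame's x, y, z axes.
In Python, from rig import get_state, get_image, calibration, close_job, regions_of gives the robot as it stands.
- The arm moves only by the shell command python3 -m inch 'ROWS' [OPENING] [FORCE]. ROWS is JSON, a list that holds one entry, the list of rows, each a list of 4 numbers: the shift along the world's x, y, z in units of 30 mm (1.0 is 30 mm), then the turn about the world's z in units of 6 degrees (1.0 is 6 degrees). A call has 1 to 12 rows; each row is the pose to reach, as a shift and turn from the pose commanded when the call began; what a row does not reach only later rows make up. A row lasts 1/12 s, in which the tool goes at most 41.7 mm and 7.16 degrees, less where a joint would pass 70% of its speed; a pose out of reach is approached as far as the arm can. A call with a gripper value outside its range is refused whole. OPENING is the finger opening in mm, from 0 to 85.4, set as the call begins (- or left out, the last holds). The fingers move at their own pace and stop on an object; FORCE is the grip in N (left out, the last holds). Time passes only in rows, so rows that repeat a pose let the fingers close. It gives the time, the measured TCP pose, the force, the opening and the grip force at its end, in the units of the state.
- get_state(): the state, without advancing time (a new reading comes with each control period).
- get_image(name): name is "scene" or "side" or "wrist"; returns (picture, depth): 480x640x3 uint8, red, green, blue; 480x640 float32, m along the optical axis (not along the pixel's ray), 0 where there is no reading.
- calibration(name): a dict with "intrinsics" (3x3 intrinsics, pixels), "dist_coeffs" ([k1, k2, p1, p2, k3] as OpenCV has them; the pictures are not rectified), "world_to_cam" (4x4, takes a point from world to camera coordinates); the wrist camera has in their place "T_tool_cam" (4x4, takes a point from camera to tool coordinates, whose origin is the TCP and whose axes are the flange's). Camera axes: x right, y down, z forward; pixel columns grow to the right and rows downward; lengths in m; the calibration is good to about 2 mm. A picture is of the moment at which its call begins: read the wrist's pose just before it. calibration takes no time and is no camera call.
- close_job(): hands the job in; it is judged then, once.
Trained networks look in the newest picture that a camera, given by its name, has taken for a name from the list of things; names that differ only in an ending like _2 or _b are one class to them, and where a whole thing is asked for, a point or a joint stands for the part that bears it (a point fixed in the world has none). Each returns a list of dicts, best first, with "confidence" (0 to 1); they miss things now and then, are a little off and sometimes report something else, mostly with a low value. They report only what shows in the picture. A call takes as long as a camera call.
- regions_of(name, camera): "mask" (480x640 bool, what is visible of it) and "extent" ([left, top, right, bottom] in pixels, round what is visible of it).
The state is a dict: "clock": time; "joints": joint angles; "joint_vel": joint speeds; "joint_efforts": joint torques, N m; "tcp_pos": TCP position; "tool_rot": TCP orientation; "contact_force": force on the tool from outside, world axes, zero at the start; "torque": the same for the moment, N m; "opening": finger opening in m; "gripper_force": force on a finger pad.
Only numpy, scipy, OpenCV 4.12 (cv2) and the standard library are available. Lean on these libraries where they do the work, as an engineer would, in place of code of your own. Each camera call takes 0.05 s, during which the arm holds its last target. There are 200 camera calls.

TASK

Pull the mould-insert tray by its handle fully out of its housing, to the stop. Then take the round knob of the sprung index pin on the tray, pull the pin fully back so that it is clear of its hole in the insert block, and keep it there for a colleague to lift the block off: you finish while still holding the knob back, with the tray still fully out. Leave the tools and parts that lie about where they are.

Things in the scene. Friction and masses are not known exactly. Their poses are not given: they have to be found in the camera images.
- housing: fixed grey sheet-steel housing, 190 (x) x 184 (y) x 92 high, open at its front, which looks to its own -x (roughly towards the robot). Origin: centre of its underside, on the table; x points to its rear, y to its left seen from the robot, z up. It stands anywhere within some 10 cm and turned up to about 0.3 rad
- insert_tray (a joint): sliding tray in the housing: 0 = fully in, 0.13 m = fully out at its stop (front panel 130 mm before the housing); slides along the housing's -x, with about 2.5 N of friction, stays where it is left and starts 0 to 25 mm out. The front panel is 180 wide and its top 76 above the table
- tray_handle (a point): middle of the tray's bow handle: a round steel bar 10 thick and 80 long along the housing's y, 60 above the table and 38 clear of the front panel; moves with the tray (it is 144 mm before the housing's origin when the tray is in, 274 mm when out). Axes as the housing
- index_pin (a joint): sprung index pin on the tray: 0 = seated, its tip some 8 mm deep in the hole in the side of the insert block; 0.014 m = pulled fully back against its stop, clear of the hole. Pulled along the housing's +y, horizontally; the spring draws it home with about 5 N at 0 and 9 N at 0.014
- pin_knob: round black knob on the outer (left, +y) end of the index pin: 22 diameter, 24 long along the housing's y; origin at its centre, 55 above the table, 43 above the tray floor; axes as the housing. Moves with tray and pin. With the tray in it is hidden under the housing's roof; with the tray out it lies in the open, 75 mm before the housing's front edge and 56 behind the tray's front panel
- seat_hole (a point): mouth of the pin's 8 mm seat hole, in the left (+y) face of the aluminium insert block (60 x 72, top 68 above the table, a grey mould insert 18 high on it) fixed on the tray, 55 above the table. To its left, 6 mm on, is the pin's steel guide block (30 wide in x, 18 in y, top 68 above the table); the knob begins 11.5 mm beyond that. Axes as the housing
- brass_rod: bystander: plain brass rod, 15 x 126 x 13, lying left of the tray's path; loose, to be left where it lies
- bolt: bystander: hex bolt, 22 x 58 x 19, lying right of the tray's path; loose, to be left where it lies
- nut: bystander: hex nut, 24 x 27 x 13, right of the housing; loose, to be left where it lies
- tape_roll: bystander: roll of black tape, 57 x 54 x 19, left of the housing; loose, to be left where it lies
- blue_pliers: bystander: pliers with blue handles, 52 x 200 x 12, at the right of the table; loose, to be left where it lies
- marker: bystander: marker pen, 17 x 135 x 16, at the left of the table; loose, to be left where it lies

How it is judged (in metres and radians):
On the way, in this order (a step that is already met when the one before it is completed fails the run):
1. the tray is pulled out to its stop (value of joint insert_tray above 0.124 m), for 0.2 s.
2. with the tray out, the index pin is held fully back by its knob (value of joint insert_tray above 0.124 m and value of joint index_pin above 0.0118 m and contact force between the fingers and pin_knob above 1.5 N), for 0.3 s.
At the end, for the whole second after the job is handed in: Through the last second the tray is out to within 6 mm of its stop, the index pin is pulled back to within about 2 mm of its stop and still, and the fingers are holding its knob (more than 1.5 N) (all of step 2 and velocity of joint index_pin between -0.01 and 0.01 m/s); the arm keeps its last pose, push and grip.
It fails at once if a tool or part lying about is shifted by more than 30 mm (distance of any of brass_rod, bolt, nut, tape_roll, blue_pliers, marker from where it was at the start of the episode above 0.03 m).
It also fails if it takes over 42 s, if anything falls off the work surface, if the arm or the gripper's body presses on something with over 40 N, if the wrist force passes 120 N, or if a joint passes its speed limit or range.

## Working session

There is one attempt and no reset: what is moved stays moved. The work goes in short steps, Python scripts to look and compute and a shell command to move; the robot and the scene stay as the last step left them, time stands still between calls to the robot, and variables do not carry over. Pictures are saved under pics/ and viewed, at most 10 in all, crops included, and the job is handed in when it is done.

```bash
mkdir -p pics; ls; cat > h.py <<'E'
import numpy as np, cv2
from rig import *
def pts(cam, mask, depth, st=None):
    c=calibration(cam); K=np.array(c["intrinsics"]); D=np.array(c["dist_coeffs"])
    v,u=np.nonzero(mask&(depth>0)); z=depth[v,u]
    n=cv2.undistortPoints(np.stack([u,v],1).astype(float)[:,None],K,D)[:,0]
    p=np.c_[n*z[:,None],z]
    if "world_to_cam" in c:
        T=np.linalg.inv(np.array(c["world_to_cam"]))
    else:
        W=np.eye(4);W[:3,:3]=st["tool_rot"];W[:3,3]=st["tcp_pos"];T=W@np.array(c["T_tool_cam"])
    return p@T[:3,:3].T+T[:3,3]
def save(n,im): cv2.imwrite("pics/"+n,im[:,:,::-1])
E
python3 - <<'E'
from h import *
st=get_state();print(st)
for c in ["scene","side"]:
    im,d=get_image(c); save(c+"0.png",im)
    for n in ["housing","insert_tray","tray_handle"]:
        for r in regions_of(n,c)[:2]:
            p=pts(c,r["mask"],d)
            print(c,n,r["confidence"],r["extent"],len(p),np.percentile(p,[2,50,98],axis=0).round(3).tolist() if len(p) else 0)
E
```

```text
pics
{'clock': 0.0, 'joints': array([-8.36636400e+01,  1.87324592e+01, -1.10931821e+01,  6.02752533e+01,
       -9.24048978e-04,  8.23120459e+01]), 'joint_vel': array([-0.01695849, -0.00057044, -0.03664778,  0.16270867, -0.07149615,
        0.08277412]), 'joint_efforts': array([-1.66384587e-03, -4.43401408e+01,  2.62438846e+01,  1.55437313e-02,
       -2.47095941e-04,  4.47181236e-06]), 'tcp_pos': array([ 0.13323374, -0.53300138,  0.23049139]), 'tool_rot': array([[ 9.70192996e-01,  2.42333460e-01, -2.10375575e-04],
       [ 2.42333452e-01, -9.70191446e-01,  1.74840408e-03],
       [ 2.19592228e-04, -1.74727044e-03, -9.99998449e-01]]), 'contact_force': array([-0.26182205, -0.14513785, -0.07607624]), 'torque': array([ 0.01352682,  0.0051685 , -0.01059734]), 'gripper_force': 0.0, 'opening': 0.08564366773526763}
scene housing 0.6 [293.8, 207.9, 411.7, 322.7] 9783 [[0.577, 0.026, 0.002], [0.744, 0.111, 0.089], [0.808, 0.208, 0.093]]
scene insert_tray 0.61 [313.3, 205.4, 351.6, 221.0] 217 [[0.56, 0.078, 0.055], [0.567, 0.125, 0.062], [0.587, 0.173, 0.066]]
scene tray_handle 0.65 [311.0, 206.6, 355.5, 221.9] 260 [[0.501, 0.078, -0.004], [0.567, 0.128, 0.061], [0.589, 0.2, 0.067]]
side housing 0.95 [237.3, 225.6, 350.0, 320.0] 7581 [[0.578, 0.039, 0.003], [0.708, 0.184, 0.09], [0.804, 0.223, 0.094]]
side insert_tray 0.83 [319.5, 234.7, 350.3, 304.1] 563 [[0.553, 0.032, -0.001], [0.599, 0.149, 0.063], [0.619, 0.218, 0.092]]
side tray_handle 0.9 [322.0, 241.8, 350.9, 303.4] 457 [[0.554, 0.053, -0.001], [0.597, 0.159, 0.063], [0.614, 0.218, 0.078]]
```

View pics/scene0.png

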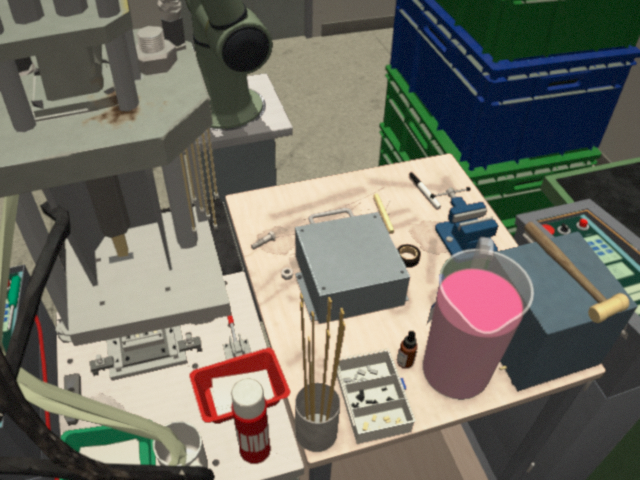

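View pics/side0.png

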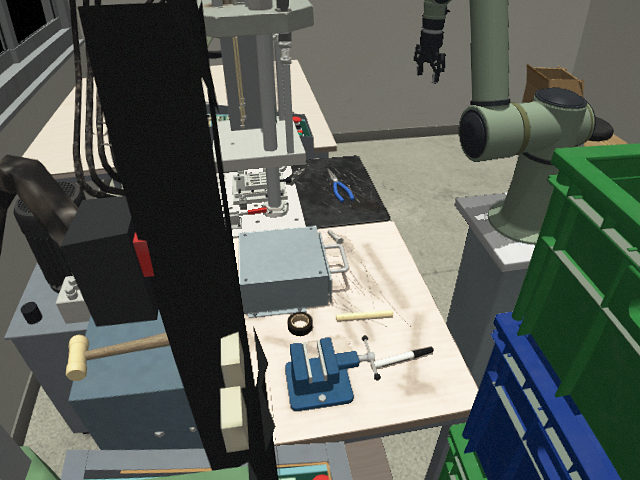

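```bash
python3 - <<'E'
from h import *
im,d=get_image("scene")
full=pts("scene",np.ones(d.shape,bool),d)
m=(full[:,2]>.086)&(full[:,2]<.097)&(full[:,0]>.5)&(full[:,0]<.9)&(full[:,1]>-.05)&(full[:,1]<.3)
p=full[m]; r=cv2.minAreaRect((p[:,:2]*1000).astype(np.float32)); print(r, cv2.boxPoints(r))
im,d=get_image("side")
for n in ["tray_handle"]:
  r=regions_of(n,"side")[0]; p=pts("side",r["mask"],d)
  p=p[(p[:,2]>.055)&(p[:,2]<.068)]
  print(len(p),p[::max(1,len(p)//25)].round(3).tolist())
for n in ["brass_rod","bolt","nut","tape_roll","marker","blue_pliers"]:
  for c in ["scene","side"]:
    im,d=get_image(c)
    for r in regions_of(n,c)[:1]:
      p=pts(c,r["mask"],d)
      if len(p): print(c,n,r["confidence"],np.percentile(p,[3,97],axis=0).round(3).tolist())
E
```

```text
((711.6883544921875, 122.49654388427734), (185.22267150878906, 195.3895721435547), 88.18504333496094) [[611.10944   33.025826]
 [806.40094   26.837517]
 [812.2673   211.96725 ]
 [616.97577  218.15558 ]]Traceback (most recent call last):
  File "<stdin>", line 8, in <module>
IndexError: list index out of range
```

The scene view shows the housing's roof at about (350,265) with the bow handle at (330,215). The press stands to the robot's right (image left), the brass rod is at (383,213) and the bolt at (262,240). Next I check the route for obstacles.

```bash
python3 - <<'E'
from h import *
P=[]
for c in ["scene","side"]:
    im,d=get_image(c); P.append(pts(c,np.ones(d.shape,bool),d))
    for n in ["brass_rod","bolt"]:
      for r in regions_of(n,c)[:1]:
        p=pts(c,r["mask"],d); print(c,n,r["confidence"],np.percentile(p,[3,97],axis=0).round(3).tolist())
P=np.vstack(P); q=P[(P[:,2]>.13)&(P[:,2]<.6)&(P[:,0]>.1)&(P[:,0]<.75)&(P[:,1]>-.7)&(P[:,1]<.4)]
k,n=np.unique((q[:,:2]//.05).astype(int),axis=0,return_counts=True)
print([( round(a[0]*.05,2),round(a[1]*.05,2),int(b)) for a,b in zip(k,n) if b>5])
E
```

```text
scene brass_rod 0.62 [[0.489, 0.256, 0.0], [0.609, 0.274, 0.015]]
scene bolt 0.68 [[0.543, -0.05, -0.002], [0.569, -0.0, 0.017]]
side brass_rod 0.59 [[0.493, 0.264, 0.003], [0.604, 0.279, 0.015]]
side bolt 0.47 [[0.541, -0.043, 0.001], [0.567, 0.006, 0.02]]
[(np.float64(0.1), np.float64(-0.6), 82), (np.float64(0.1), np.float64(-0.55), 427), (np.float64(0.1), np.float64(-0.5), 642), (np.float64(0.1), np.float64(-0.05), 84), (np.float64(0.1), np.float64(0.0), 187), (np.float64(0.1), np.float64(0.05), 594), (np.float64(0.15), np.float64(-0.6), 134), (np.float64(0.15), np.float64(-0.55), 452), (np.float64(0.15), np.float64(-0.5), 46), (np.float64(0.15), np.float64(-0.05), 673), (np.float64(0.15), np.float64(0.0), 800), (np.float64(0.15), np.float64(0.05), 855), (np.float64(0.2), np.float64(-0.1), 258), (np.float64(0.2), np.float64(-0.05), 3241), (np.float64(0.2), np.float64(0.0), 2575), (np.float64(0.2), np.float64(0.05), 1703), (np.float64(0.25), np.float64(-0.05), 140), (np.float64(0.25), np.float64(0.0), 537), (np.float64(0.25), np.float64(0.05), 8), (np.float64(0.55), np.float64(-0.3
[... 345 characters left out ...]
, (np.float64(0.6), np.float64(-0.15), 860), (np.float64(0.65), np.float64(-0.5), 257), (np.float64(0.65), np.float64(-0.45), 1462), (np.float64(0.65), np.float64(-0.4), 911), (np.float64(0.65), np.float64(-0.35), 653), (np.float64(0.65), np.float64(-0.3), 1686), (np.float64(0.65), np.float64(-0.25), 971), (np.float64(0.65), np.float64(-0.2), 2402), (np.float64(0.65), np.float64(-0.15), 1776), (np.float64(0.7), np.float64(-0.45), 567), (np.float64(0.7), np.float64(-0.4), 1095), (np.float64(0.7), np.float64(-0.35), 1534), (np.float64(0.7), np.float64(-0.3), 1153), (np.float64(0.7), np.float64(-0.25), 3060), (np.float64(0.7), np.float64(-0.2), 4253), (np.float64(0.7), np.float64(-0.15), 1020)]
```

```bash
python3 -m inch '[[[4.5,9,0,6],[4.5,9,0,6],[4.5,9,0,6],[4.5,9,0,6],[4.5,9,0,6],[4.5,9,0,6],[4.5,9,0,6],[9,22,0,12.4],[9,22,0,12.4],[9,22,0,12.4],[9,22,0,12.4],[9,22,0,12.4]]]' 50 40; python3 -m inch '[[[1.4,6,0,6.4],[1.4,12,0,6.4],[1.4,12,0,6.4],[1.4,12,0,6.4],[1.4,12,0,6.4],[1.4,12,0,6.4],[1.4,12,0,6.4],[1.4,12,0,6.4],[1.4,12,0,6.4],[1.4,12,0,6.4]]]'
```

```text
clock: 1.85
tcp_pos: [0.3328, -0.0743, 0.2317]
tool_rot: [[0.067, 0.998, 0.001], [0.998, -0.067, -0.001], [-0.001, 0.001, -1.0]]
contact_force: [1.7, -0.7, 0.3]
opening: 0.0499
gripper_force: 0.0
clock: 2.68
tcp_pos: [0.3752, 0.2889, 0.2314]
tool_rot: [[-0.567, 0.823, 0.001], [0.823, 0.567, 0.003], [0.001, 0.003, -1.0]]
contact_force: [0.5, -0.3, -0.1]
opening: 0.0502
gripper_force: 0.0
```

```bash
python3 -m inch '[[[2.8,-5.3,0,-6.1],[2.8,-5.3,0,-6.1],[2.8,-5.3,0,-6.1],[2.8,-5.3,0,-6.1],[2.8,-5.3,0,-6.1],[2.8,-5.3,0,-6.1],[2.8,-5.3,0,-6.1],[2.8,-5.3,0,-6.1]]]'; python3 - <<'E'
from h import *
st=get_state();im,d=get_image("wrist");save("w0.png",im)
full=pts("wrist",np.ones(d.shape,bool),d,st)
print(np.percentile(full,[1,99],axis=0))
for r in regions_of("tray_handle","wrist")[:2]:
    p=pts("wrist",r["mask"],d,st); p=p[(p[:,2]>.05)&(p[:,2]<.07)]
    print(r["confidence"],r["extent"],len(p)); 
    if len(p)>10: print(cv2.minAreaRect((p[:,:2]*1000).astype(np.float32)),np.median(p,axis=0))
E
```

```text
clock: 3.35
tcp_pos: [0.4579, 0.1253, 0.2312]
tool_rot: [[0.039, 0.999, -0.001], [0.999, -0.039, 0.0], [0.0, -0.001, -1.0]]
contact_force: [0.0, 0.9, -0.0]
opening: 0.0501
gripper_force: 0.0
[[-0.48138057 -0.87219804 -0.87254286]
 [ 0.82195115  0.50698024  0.31806893]]
0.83 [431.7, 88.2, 537.0, 311.9] 4561
((598.0889282226562, 127.80107116699219), (179.12841796875, 78.77902221679688), 89.25263214111328) [0.60146495 0.13759913 0.06416081]
0.6 [537.6, 0.0, 607.6, 62.6] 0
```

View pics/w0.png

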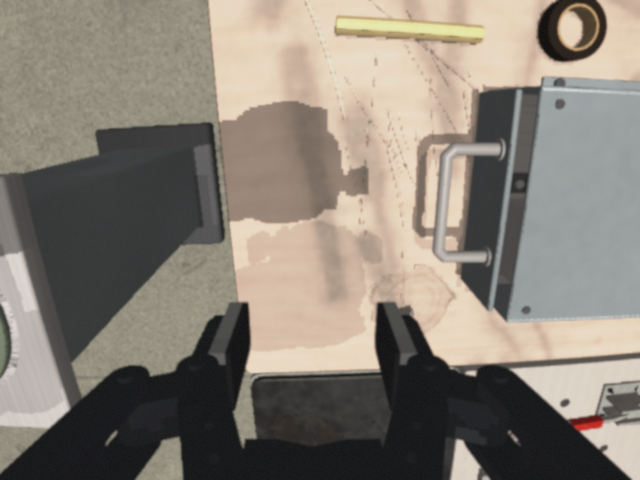

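The wrist view shows the bow's bar from (449,152) to (441,252), the panel to its right, and the rod and tape roll well clear at the top.

```bash
python3 - <<'E'
from h import *
st=get_state();im,d=get_image("wrist")
m=np.zeros(d.shape,bool); m[158:248,425:462]=1
p=pts("wrist",m,d,st); q=p[(p[:,2]>.045)&(p[:,2]<.075)]
l=cv2.fitLine((q[:,:2]*1000).astype(np.float32),cv2.DIST_HUBER,0,.01,.01).ravel();print(len(q),l,np.degrees(np.arctan2(l[0],l[1])),np.percentile(q,[1,50,99],axis=0))
full=pts("wrist",np.ones(d.shape,bool),d,st)
for a,b in[(.087,.097),(.070,.079)]:
    f=full[(full[:,2]>a)&(full[:,2]<b)&(full[:,0]>.5)&(full[:,0]<.9)&(full[:,1]>0)&(full[:,1]<.3)]
    print(len(f),np.percentile(f,[1,50,99],axis=0).round(3).tolist())
    E=[]
    for y in np.arange(.03,.22,.01):
        g=f[abs(f[:,1]-y)<.005]
        if len(g)>20:E.append((y,np.percentile(g[:,0],1)))
    if E: E=np.array(E);c=np.polyfit(E[:,0],E[:,1],1);print("front edge slope deg",np.degrees(np.arctan(c[0])),E.round(3).tolist())
E
```

```text
1115 [2.8539792e-02 9.9959266e-01 5.6264758e+02 1.3204825e+02] 1.6354316 [[0.55859859 0.09422389 0.05986452]
 [0.56265707 0.13362237 0.06456215]
 [0.56896936 0.1670953  0.06690215]]
27060 [[0.617, 0.036, 0.09], [0.662, 0.127, 0.092], [0.725, 0.216, 0.094]]
front edge slope deg -0.13275236455685918 [[0.03, 0.633], [0.04, 0.615], [0.05, 0.615], [0.06, 0.615], [0.07, 0.615], [0.08, 0.616], [0.09, 0.616], [0.1, 0.616], [0.11, 0.617], [0.12, 0.617], [0.13, 0.617], [0.14, 0.617], [0.15, 0.618], [0.16, 0.618], [0.17, 0.618], [0.18, 0.618], [0.19, 0.619], [0.2, 0.619], [0.21, 0.619]]
2162 [[0.604, 0.038, 0.07], [0.609, 0.136, 0.076], [0.62, 0.217, 0.078]]
front edge slope deg 1.6521004696326143 [[0.04, 0.604], [0.05, 0.604], [0.06, 0.604], [0.07, 0.605], [0.08, 0.605], [0.09, 0.605], [0.1, 0.606], [0.11, 0.606], [0.12, 0.606], [0.13, 0.607], [0.14, 0.607], [0.15, 0.607], [0.16, 0.607], [0.17, 0.608], [0.18, 0.608], [0.19, 0.608], [0.2, 0.608], [0.21, 0.609]]
```

```bash
python3 -m inch '[[[1.2,0,0,0],[2.4,0,-1,0],[3.5,0.15,-2,0],[3.5,0.15,-3.3,0],[3.5,0.15,-3.3,0],[3.5,0.15,-3.3,0],[3.5,0.15,-3.3,0]]]' 40 60
```

```text
clock: 4.08
tcp_pos: [0.5628, 0.1301, 0.1331]
tool_rot: [[0.04, 0.999, -0.001], [0.999, -0.04, -0.0], [-0.0, -0.001, -1.0]]
contact_force: [-0.1, -0.5, -0.1]
opening: 0.0401
gripper_force: 0.0
```

```bash
python3 -m inch '[[[0,0,-0.8,0],[0,0,-1.6,0],[0,0,-2.4,0],[0,0,-3.1,0],[0,0,-3.1,0],[0,0,-3.1,0]]]' && python3 -m inch '[[[0,0,0,0],[0,0,0,0],[0,0,0,0],[0,0,0,0],[0,0,0,0],[0,0,0,0]]]' 0 60
```

```text
clock: 4.58
tcp_pos: [0.5637, 0.1298, 0.0411]
tool_rot: [[0.041, 0.999, 0.001], [0.999, -0.041, 0.0], [0.0, 0.001, -1.0]]
contact_force: [0.7, -0.6, 0.4]
opening: 0.0398
gripper_force: 0.0
clock: 5.08
tcp_pos: [0.5651, 0.1297, 0.0418]
tool_rot: [[0.041, 0.999, 0.004], [0.999, -0.041, 0.001], [0.001, 0.004, -1.0]]
contact_force: [-1.9, 0.5, 7.8]
opening: 0.0081
gripper_force: 58.6
```

```bash
python3 -m inch '[[[-0.4,0.01,0,0],[-0.9,0.03,0,0],[-1.4,0.04,0,0],[-1.9,0.06,0,0],[-2.4,0.07,0,0],[-2.9,0.09,0,0],[-3.4,0.1,0,0],[-3.7,0.11,0,0],[-3.9,0.12,0,0],[-4,0.12,0,0],[-4,0.12,0,0]]]'; python3 -m inch '[[[-0.1,0,0,0],[-0.2,0,0,0],[-0.3,0.01,0,0],[-0.3,0.01,0,0]]]'
```

```text
clock: 6.0
tcp_pos: [0.4458, 0.1331, 0.0418]
tool_rot: [[0.041, 0.999, 0.006], [0.999, -0.041, -0.0], [0.0, 0.006, -1.0]]
contact_force: [-2.2, -0.6, 11.4]
opening: 0.0079
gripper_force: 61.8
clock: 6.33
tcp_pos: [0.4376, 0.1334, 0.0418]
tool_rot: [[0.041, 0.999, 0.007], [0.999, -0.041, -0.0], [0.0, 0.007, -1.0]]
contact_force: [0.3, -1.2, 9.6]
opening: 0.0079
gripper_force: 61.6
```

```bash
python3 -m inch '[[[-0.1,0,0,0],[-0.2,0.01,0,0],[-0.3,0.01,0,0],[-0.3,0.01,0,0],[-0.3,0.01,0,0],[-0.3,0.01,0,0]]]'
```

```text
clock: 6.83
tcp_pos: [0.4374, 0.1333, 0.042]
tool_rot: [[0.042, 0.999, 0.021], [0.999, -0.042, -0.001], [-0.0, 0.021, -1.0]]
contact_force: [21.7, -3.0, -17.8]
opening: 0.008
gripper_force: 59.1
```

The tray is at its stop: 21.7 N of pull with no further travel. I relax, release and rise.

```bash
python3 -m inch '[[[0.2,0,0,0],[0.2,0,0,0]]]' && python3 -m inch '[[[0,0,0,0],[0,0,0,0],[0,0,0,0],[0,0,0,0],[0,0,0,0],[0,0,1,0],[0,0,2,0],[0,0,3.2,0],[0,0,4.5,0],[0.5,0,5.5,0],[0.5,0,5.5,0],[0.5,0,5.5,0]]]' 40 && python3 - <<'E'
from h import *
st=get_state();im,d=get_image("wrist");save("w1.png",im)
for r in regions_of("pin_knob","wrist")[:2]:
    p=pts("wrist",r["mask"],d,st); print(r["confidence"],r["extent"],len(p))
    if len(p)>10: print(np.percentile(p,[3,50,97],axis=0).round(4).tolist(),cv2.minAreaRect((p[:,:2]*1000).astype(np.float32)))
E
```

```text
clock: 7.0
tcp_pos: [0.4373, 0.1333, 0.0418]
tool_rot: [[0.042, 0.999, 0.01], [0.999, -0.042, -0.001], [-0.0, 0.01, -1.0]]
contact_force: [5.3, -1.9, 5.3]
opening: 0.0081
gripper_force: 61.5
clock: 8.0
tcp_pos: [0.4482, 0.1339, 0.2059]
tool_rot: [[0.041, 0.999, 0.004], [0.999, -0.041, 0.001], [0.001, 0.004, -1.0]]
contact_force: [-0.3, -0.4, -1.6]
opening: 0.0403
gripper_force: 0.0
0.68 [422.8, 147.1, 451.9, 182.8] 1002
[[0.5328, 0.1612, 0.055], [0.5407, 0.1728, 0.0642], [0.5515, 0.1834, 0.0668]] ((551.3174438476562, 171.3705291748047), (24.76083755493164, 38.927852630615234), 85.5225830078125)
```

View pics/w1.png

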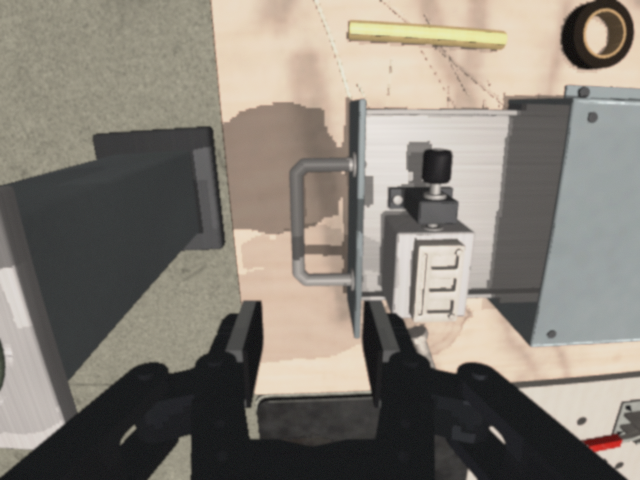

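The tray is out: the panel is at column 358. The knob is at pixel (437,165), in the open, about (0.5415, 0.1725) in the world.

```bash
python3 -m inch '[[[1,0.4,0,0],[2,0.8,0,0],[3.1,1.3,0,0],[3.1,1.3,-1.2,0],[3.1,1.3,-2.4,0],[3.1,1.3,-2.9,0],[3.1,1.3,-2.9,0],[3.1,1.3,-2.9,0]]]' 45 && python3 - <<'E'
from h import *
st=get_state();im,d=get_image("wrist");save("w2.png",im)
print(st["tcp_pos"])
for r in regions_of("pin_knob","wrist")[:2]:
    p=pts("wrist",r["mask"],d,st); print(r["confidence"],r["extent"],len(p))
    if len(p)>10: print(np.percentile(p,[3,50,97],axis=0).round(4).tolist())
E
```

```text
clock: 8.77
tcp_pos: [0.5372, 0.1723, 0.115]
tool_rot: [[0.041, 0.999, -0.006], [0.999, -0.041, -0.001], [-0.001, -0.006, -1.0]]
contact_force: [-0.2, -0.8, 1.2]
opening: 0.0454
gripper_force: 0.0
[0.53715324 0.17227432 0.1150391 ]
0.77 [305.9, 239.9, 344.6, 291.1] 1755
[[0.5341, 0.1626, 0.053], [0.5436, 0.1752, 0.0643], [0.5531, 0.1839, 0.0668]]
0.51 [122.3, 168.0, 498.8, 444.3] 59405
[[0.4438, 0.0702, 0.0115], [0.5457, 0.1534, 0.0136], [0.6461, 0.211, 0.0834]]
```

View pics/w2.png

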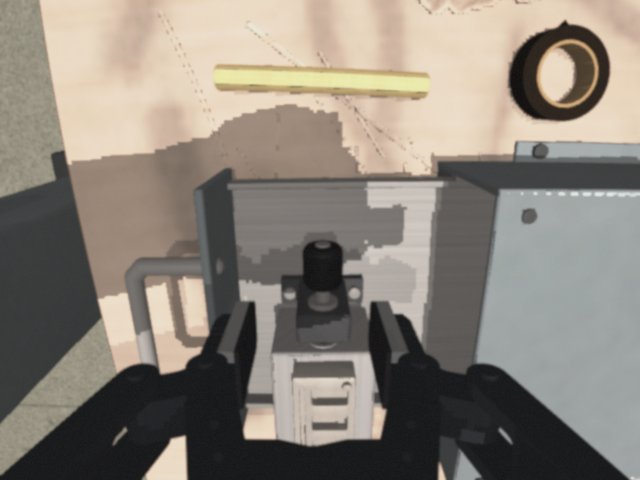

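The knob, at (322,265), lies centred between the fingers, with the panel and the housing edge clear of them. I descend and grip.

```bash
python3 -m inch '[[[0.07,0.05,-0.6,0],[0.07,0.05,-1.2,0],[0.07,0.05,-1.8,0],[0.07,0.05,-2.3,0],[0.07,0.05,-2.6,0],[0.07,0.05,-2.6,0],[0.07,0.05,-2.6,0],[0.07,0.05,-2.6,0]]]' && python3 -m inch '[[[0,0,0,0],[0,0,0,0],[0,0,0,0],[0,0,0,0],[0,0,0,0],[0,0,0,0]]]' 0 70
```

```text
clock: 9.53
tcp_pos: [0.5427, 0.1743, 0.0407]
tool_rot: [[0.041, 0.999, 0.002], [0.999, -0.041, 0.0], [0.0, 0.002, -1.0]]
contact_force: [-0.5, 0.4, 0.6]
opening: 0.0451
gripper_force: 0.0
clock: 10.03
tcp_pos: [0.5426, 0.1743, 0.0406]
tool_rot: [[0.041, 0.999, 0.002], [0.999, -0.041, 0.0], [0.0, 0.002, -1.0]]
contact_force: [-0.6, 0.5, 5.6]
opening: 0.019
gripper_force: 68.3
```

```bash
python3 -m inch '[[[0,0.1,0,0],[0,0.2,0,0],[0.01,0.3,0,0],[0.01,0.4,0,0],[0.01,0.45,0,0],[0.01,0.45,0,0],[0.01,0.45,0,0]]]'; python3 -m inch '[[[0,0.05,0,0],[0,0.1,0,0],[0,0.1,0,0],[0,0.1,0,0]]]'
```

```text
clock: 10.62
tcp_pos: [0.543, 0.1852, 0.0406]
tool_rot: [[0.042, 0.999, 0.002], [0.999, -0.042, -0.006], [-0.005, 0.003, -1.0]]
contact_force: [-0.5, -8.4, 7.3]
opening: 0.0194
gripper_force: 68.4
clock: 10.95
tcp_pos: [0.543, 0.1878, 0.0406]
tool_rot: [[0.043, 0.999, 0.002], [0.999, -0.043, -0.006], [-0.006, 0.003, -1.0]]
contact_force: [-1.4, -9.1, 6.7]
opening: 0.0195
gripper_force: 68.4
```

```bash
python3 -m inch '[[[0,0.05,0,0],[0,0.1,0,0],[0,0.1,0,0],[0,0.1,0,0],[0,0.1,0,0]]]' - 90; python3 - <<'E'
from h import *
for c in ["side","scene"]:
    im,d=get_image(c); save(c+"1.png",cv2.resize(im[180:330,220:420],(800,600)))
E
```

```text
clock: 11.37
tcp_pos: [0.543, 0.1883, 0.0406]
tool_rot: [[0.044, 0.999, 0.002], [0.999, -0.044, -0.011], [-0.011, 0.003, -1.0]]
contact_force: [-1.2, -16.2, 8.0]
opening: 0.0188
gripper_force: 87.8
```

View pics/side1.png

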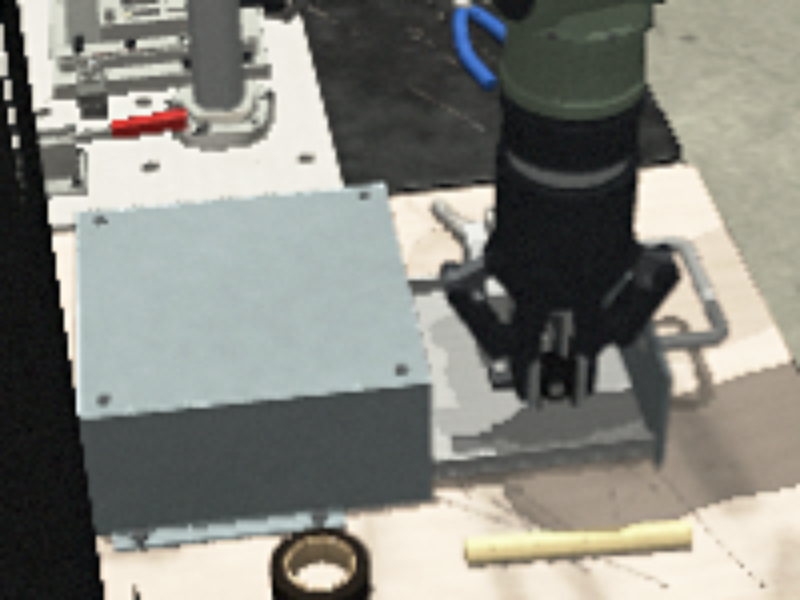

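The knob sits between the fingers at (555,380) of the crop. It is at its stop: 14 mm of travel, then the force rose to 16 N. A small tug towards the robot will confirm the tray's stop.

```bash
python3 -m inch '[[[-0.05,0,0,0],[-0.1,0,0,0],[-0.1,0,0,0],[-0.1,0,0,0],[-0.1,0,0,0],[-0.1,0,0,0],[-0.1,0,0,0],[-0.1,0,0,0]]]'
```

```text
clock: 12.13
tcp_pos: [0.5429, 0.1883, 0.0407]
tool_rot: [[0.045, 0.999, 0.007], [0.999, -0.045, -0.011], [-0.011, 0.008, -1.0]]
contact_force: [6.2, -14.6, 3.1]
opening: 0.019
gripper_force: 88.4
```

The tray did not move and the pull reached 6 N, so it is on its stop. The pin is held fully back. I hand the job in.

```bash
python3 -c "
from rig import close_job
print(close_job())"
```

```text
the job is handed in; nothing more can be done
None
```

I handed in the job with the tray pulled out to its stop and the gripper holding the index pin fully back by its knob (14 mm of travel, 88 N grip), 12.1 s on the clock; I never touched the loose tools and parts.

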